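# Put the tester's battery pack on charge

### The arm

A 7-joint arm with a two-finger parallel gripper is mounted at the origin on a cart in front of the work surface, level with it; the furniture and walls round the work are solid. World frame = base frame: x ahead of the robot, y to its left, z up, the work surface at z = 0. Lengths are in m, angles in rad, forces in N, time in s.
With the tool pointing down it reaches from about 0.4 to 0.85 m from the base axis. Payload 10.4 kg.
Tool frame: the origin (TCP) lies between the finger pads; the fingertips stand ahead of it and the grasp point (between the pads) lies 11 mm behind it (r.tips_ahead is the z of the fingertips in the tool frame, in m); z points along the fingers, y is the line along which they close (so a half turn about z gives the same grasp; the last joint's range is limited). The gripper opens to 87 mm and grips with 3 to 60 N. Pads are 19 mm wide; open, the fingers measure 117 mm over their backs; the gripper's body (75 mm by 190 mm) begins 51 mm behind the grasp point.
Start: joints at [1.196, 0.332, -0.065, 1.46, 0.022, 1.35, -0.088], TCP at [0.215, -0.587, 0.231] pointing down, gripper open.
Joint ranges: [-2.6, 2.6], [-0.5, 2.12], [-1.47, 1.34], [0.16, 2.42], [-1.27, 4.41], [0.06, 2.06], [-2.6, 2.6]. Speed limits (rad/s): [2.22, 2.22, 2.79, 2.79, 3.14, 3.14, 3.14].

### API

Orientations are given as a unit quaternion [x, y, z, w].
In Python, from station import r gives the robot as it stands. The module is installed in compiled form; this text tells all that it offers.
- The arm moves only by the tool arm_command, never from a script. Its argument "moves" is a list of rows, each an object with "slide": the shift along the tool's x, y, z in mm, a list of three; "turn": the turn, a rotation vector about the tool's x, y, z in rad, a list of three; "claw": the closure, from 0 (fully open) to 1 (shut). In form: [{"slide": [tx, ty, tz], "turn": [ax, ay, az], "claw": claw}, ...]. A call has 1 to 8 rows; each row shifts and turns the commanded pose from where the row before left it, along the tool's axes as they then stand; what a row does not reach is not made up. A row lasts 1/8 s, in which the tool goes at most 62.5 mm and 10.7 degrees, less where a joint would pass 70% of its speed; a pose out of reach is approached as far as the arm can. A call with a gripper value outside its range is refused whole. The fingers move at their own pace and stop on an object; "squeeze" is the grip in N (left out, the last holds). Time passes only in rows, so rows that do not move let the fingers close. It gives the time, the measured TCP pose, the force, the opening and the grip force at its end, in the units of the state.
- r.get_obs(): the state, without advancing time (a new reading comes with each control period).
- r.read_camera(name): name is "scene" or "top" or "wrist"; returns a dict with "pixels" (384x512x3 uint8, blue, green, red), "fx", "fy", "cx", "cy" (pixels), "R" (3x3) and "t" (3): a world point X has camera coordinates R X + t; the wrist camera has in their place "hand_eye" (4x4, takes a point from camera to tool coordinates, whose origin is the TCP and whose axes are the flange's). Camera axes: x right, y down, z forward; pixel columns grow to the right and rows downward; lengths in m; the calibration is good to about 2 mm. A picture is of the moment at which its call begins: read the wrist's pose just before it. There is no depth.
- r.sign_off(): hands the job in; it is judged then, once.
The state is a dict: "time_s": time; "qpos": joint angles; "dq": joint speeds; "joint_efforts": joint torques, N m; "eef_pos": TCP position; "tool_rot": TCP orientation; "contact_force": force on the tool from outside, world axes, zero at the start; "torque": the same for the moment, N m; "width": finger opening in m; "grasp_force": force on a finger pad.
Only numpy, scipy, OpenCV 4.12 (cv2) and the standard library are available. Lean on these libraries where they do the work, as an engineer would, in place of code of your own. Each camera call takes 0.05 s, during which the arm holds its last target. There are 200 camera calls.

### The job

The lamp tester's battery pack is flat: put it on charge. Squeeze its sprung snap tab in, tip the pack out tab end first and draw its two toes out of their slot; then hook the toes into the charger's slot, swing the tab end down until the pack lies fully home, and let go so that the tab springs out under the catch. Work by feel: toes and catches are thin plastic, so at no time force the pack against tester or charger with more than 25 N, and leave the other things on the bench where they are.

Things in the scene. Friction and masses are not known exactly. Their poses are not given: they have to be found in the camera images.
- tester: The bench lamp tester: a heavy grey box that does not move; battery bay sunk into its top, a sloping panel with a small display and a knob in front of it (-x). Origin: on the table under the middle of the bay. x runs from the panel to the catch end, away from the robot give or take 0.3 rad; z up. Outer walls at x = -138 and 66 mm, y = +-46 mm; its highest rim is 52 mm above the table.
- charger: The desktop charger: a low dark box, empty, that does not move; its bay is exactly like the tester's. Origin: on the table under the middle of the bay; x from its sloping nose (robot's side, give or take 0.3 rad) to the catch end, z up. Outer walls at x = -88 and 66 mm, y = +-46 mm; its highest rim is 36 mm above the table.
- tester_bay (a point): Middle of the floor of the tester's bay, 30 mm above the table; axes as the tester's. The pack's origin is here when it is home, with 1.5 mm of play each way in x, 2 mm in y. In this frame, mm, for both bays: side walls at y = +-32 up to z = 13, flaring to +-36.5 at the rim, z = 22.
- charger_bay (a point): Middle of the floor of the charger's bay, 14 mm above the table; axes as the charger's; sizes of the bay as for tester_bay.
- charger_slot (a point): Middle of the toe slot of the charger's bay: x = -46.5, y = 0, z = 7.5 mm in the frame of charger_bay; axes as the charger's. Both bays alike (mm in the bay's frame): under the slot a sill up to z = 3, over it the toe bar from z = 12 to 19, both with the inner face at x = -46.5; their edges at the slot are bevelled 1 to 2 mm. The slot is as wide as the bay and ends at x = -55.
- charger_catch (a point): Middle of the catch's lower edge in the charger: x = 46.5, y = 0, z = 17 mm in the frame of charger_bay; axes as the charger's. Both bays alike (mm in the bay's frame): end wall with inner face at x = 46.5, bevelled outwards above z = 15. In its middle (y = -16 to 16) a pocket, open below z = 17, takes the tab's nose; the catch over it reaches from z = 17 to the rim, z = 22.
- pack: The dark grey battery pack, 0.15 to 0.31 kg, latched in the tester at first. Origin: middle of its underside; x from toes to tab, z up. In its frame, mm: case x = -45 to 45, y = +-30, z = 0 to 24, the toe end bevelled back from x = -45 at z = 11 to -34 at z = 24. On it stands the finger bridge, x = 12 to 36, y = +-18, up to z = 48, with grip ribs on its -x face; 5 mm beyond its +x face is the tab.
- tab (a joint): Sprung snap tab of the pack, mid grey, sliding along the pack's x. 0 = sprung out, 0.005 m = fully in, against the bridge; 4 N starts it, 10 N holds it in. Out, it is a plate x = 41 to 45, y = +-14, z = 6 to 47 mm in the pack's frame (free for a finger above z = 26), with a nose to x = 49.5, flat on top at z = 16, sloping below, that sits 1 mm under the catch. Fully in, the nose clears the catch.
- pack_toes (a point): On the pack, midway between the tips of its two toes: x = -52, y = 0, z = 7.5 mm in its frame; axes as the pack's. Toes: 4 mm thick, 7 mm long, y = 10 to 24 and -24 to -10. Home, they lie under the toe bar: straight up the pack jams. It swings up about a point 5 mm in from the tips; past about 0.3 rad the tab end clears the rim and the toes can be drawn out towards +x. It goes in the same way.
- pack_grip (a point): On the pack, 38 mm above its underside, midway between the bridge's ribbed face (x = 12 mm in its frame) and the outer face of the unpressed tab (x = 45): x = 28.5, y = 0; axes as the pack's. Fingers on these two faces stand 33 mm apart, 28 mm with the tab fully in. Clear of the case above z = 24 mm.
- multimeter: A yellow hand multimeter, 135 x 75 x 42 mm, a bystander. Origin under its middle.
- solder_spool: A spool of solder, 62 mm across and 51 mm high, a bystander. Origin under its middle.
- tape_black: A roll of black tape, 76 mm across, 19 mm high, a bystander. Origin under its middle.
- screwdriver_red: A screwdriver with a red handle, 203 mm long, lying between tester and charger, a bystander. Origin under its middle.

How it is judged:
By the outcome, as a careful person would: the job done as asked, in the order asked, and still so for the second after the job is handed in, with the robot touching nothing.
It also fails if it takes over 58 s, if anything falls off the work surface, if the arm or the gripper's body presses on something with over 40 N, if the wrist force passes 120 N, or if a joint passes its speed limit or range.

## Working session

There is one attempt and no reset: what is moved stays moved. The work goes in short steps, Python scripts to look and compute and a tool call to move; the robot and the scene stay as the last step left them, time stands still between calls to the robot, and variables do not carry over. Pictures are saved under pics/ and viewed, at most 10 in all, crops included, and the job is handed in when it is done.

Besides the shell and the picture viewer there is one more tool, called after ">>>" as name(argument=value, ...), one argument or row to a line, values as JSON. arm_command: Moves the arm, as the interface text tells. Its arguments: {"type":"object","properties":{"moves":{"type":"array","items":{"type":"object","properties":{"slide":{"type":"array","items":{"type":"number"}},"turn":{"type":"array","items":{"type":"number"}},"claw":{"type":"number"}}}},"squeeze":{"type":"number"}},"required":["moves"]}

```bash
mkdir -p pics
cat > h.py <<'E'
from station import r
import numpy as np, cv2
from scipy.spatial.transform import Rotation as Ro
def snap(n,f):
    c=r.read_camera(n); cv2.imwrite('pics/'+f,c['pixels']); return c
def ray(c,u,v):
    R=np.array(c['R']);t=np.array(c['t'])
    d=R.T@np.array([(u-c['cx'])/c['fx'],(v-c['cy'])/c['fy'],1]); return -R.T@t,d
def atz(c,u,v,z):
    o,d=ray(c,u,v); return o+d*(z-o[2])/d[2]
def proj(c,X):
    p=np.asarray(X)@np.array(c['R']).T+np.array(c['t']); return np.c_[p[:,0]/p[:,2]*c['fx']+c['cx'],p[:,1]/p[:,2]*c['fy']+c['cy']]
E
python3 - <<'E'
from h import *
o=r.get_obs();print(o, r.tips_ahead)
for n in('top','scene'):
    c=snap(n,n+'0.png');print(n,c['fx'],c['cx'],c['cy'],-np.array(c['R']).T@c['t'],np.round(c['R'],3).tolist())
a=cv2.imread('pics/top0.png');cv2.imwrite('pics/top0b.png',cv2.resize(a,(800,600),interpolation=cv2.INTER_CUBIC))
E
```

```text
{'time_s': 0.0, 'qpos': array([ 1.19640484,  0.33287536, -0.06472315,  1.46094729,  0.02161408,
        1.34989458, -0.08848475]), 'dq': array([-1.27258968e-03,  3.25227728e-04,  8.43773776e-04, -2.47617944e-04,
        5.09716052e-05,  8.18197259e-04, -7.83861551e-05]), 'joint_efforts': array([-3.21234775e-04, -6.23248386e+01,  2.45667488e-02, -3.89886940e+01,
       -6.12370460e-02,  3.97498417e-02,  1.33511958e-04]), 'eef_pos': array([ 0.2152357 , -0.58636691,  0.22974897]), 'tool_rot': array([ 9.84564569e-01,  1.75020282e-01, -1.60505510e-04, -6.95885656e-04]), 'contact_force': array([ 0.21858578, -0.34689452, -0.5662596 ]), 'torque': array([0.03131602, 0.01538657, 0.02105473]), 'grasp_force': 0.0, 'width': 0.0869079410229263} 0.008
top 351.01767560265324 258.12408361128723 191.15792434855518 [ 0.47066291 -0.03899283  1.04297265] [[0.026, -1.0, -0.006], [-0.995, -0.025, -0.102], [0.101, 0.008, -0.995]]
scene 472.0499442294324 258.4565202685522 190.02465175506157 [-0.25392134 -0.68409469  1.12440192] [[0.634, -0.773, -0.008], [-0.559, -0.451, -0.696], [0.535, 0.445, -0.718]]
```

View pics/top0b.png

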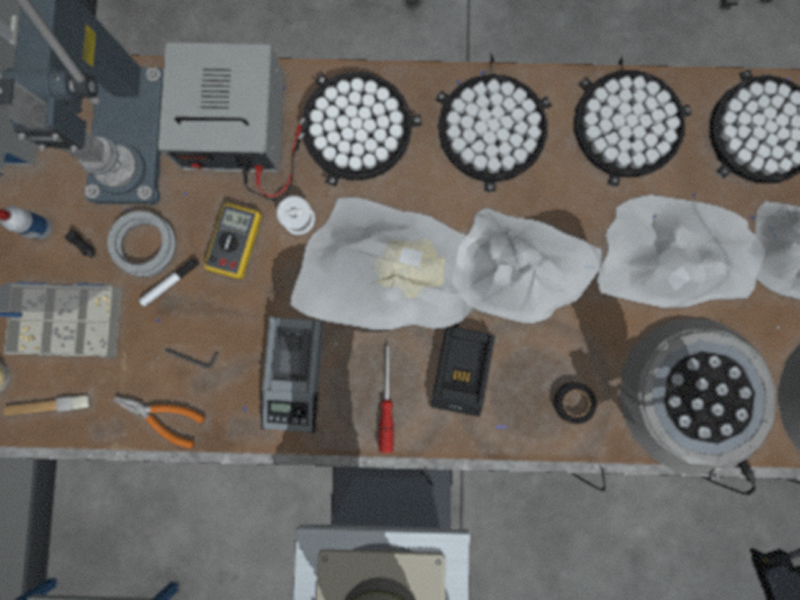

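View pics/scene0.png

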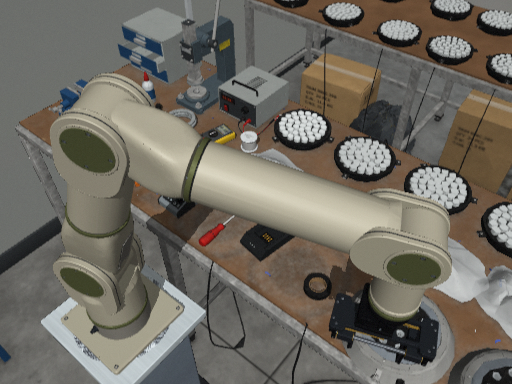

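The top view shows the tester near (290,373), with its panel end towards the robot, and the charger near (463,370). The screwdriver lies between them at (387,400) and the tape is at (575,402), all in 800x600 pixels. The scene view shows the same, partly hidden by the arm.

Run:
```python
from h import *
c=r.read_camera('top')
s=.64
T=[(268,318),(321,318),(313,431),(261,428)]
C=[(445,325),(494,330),(482,415),(432,406)]
for P,z in((T,.05),(C,.034)):
    w=np.array([atz(c,u*s,v*s,z)[:2] for u,v in P]);print(np.round(w,3).tolist())
w=r.read_camera('wrist');print(w['fx'],w['cx'],w['cy'],np.round(w['hand_eye'],4).tolist())
a=cv2.imread('pics/top0.png')
cv2.imwrite('pics/top1.png',cv2.resize(a[195:285,155:325],None,fx=4.7,fy=4.7,interpolation=cv2.INTER_CUBIC))
```

```text
[[0.53, 0.214], [0.533, 0.118], [0.332, 0.124], [0.334, 0.216]]
[[0.527, -0.109], [0.52, -0.199], [0.366, -0.178], [0.379, -0.088]]
333.1009437090727 254.0639735541813 189.30116156567888 [[0.0, -0.956, -0.2935, 0.0807], [1.0, 0.0002, -0.0005, -0.0002], [0.0005, -0.2935, 0.956, -0.1533], [0.0, 0.0, 0.0, 1.0]]
```

View pics/top1.png

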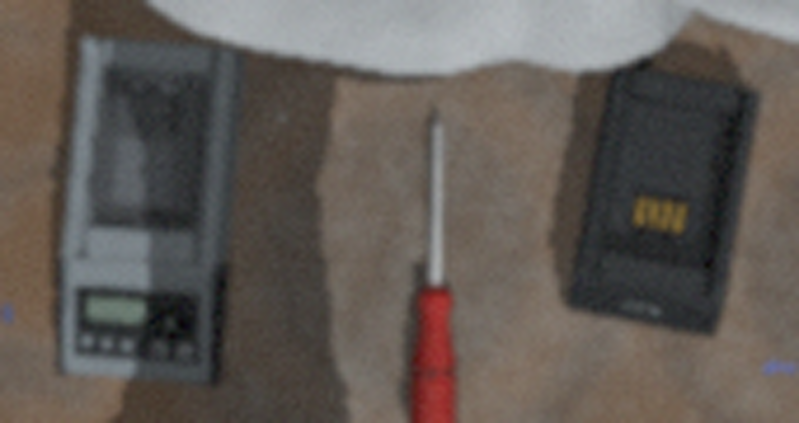

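The crop shows the two bays clearly. The tester's yaw is about -0.02 and the charger's about -0.14. Next I go over the charger for a wrist view, then over the tester.

```bash
cat >> h.py <<'E'
def tool(yaw,tilt=0):
    # tool y along heading yaw, z down; tilt: pack-swing (tab end up) about heading's -y axis
    z=Ro.from_euler('z',yaw)*Ro.from_euler('y',-tilt)
    return z*Ro.from_matrix(np.array([[0,1,0],[1,0,0],[0,0,-1.]]))
def plan(p,Rt,N,p0=None,R0=None):
    o=r.get_obs(); p0=o['eef_pos'] if p0 is None else p0; R0=Ro.from_quat(o['tool_rot']) if R0 is None else R0
    rv=(R0.inv()*Rt).as_rotvec(); d=(np.asarray(p)-p0)*1000/N
    print('turn',np.round(rv/N,4).tolist(),'N',N)
    for i in range(N):
        print((R0*Ro.from_rotvec(rv*i/N)).inv().apply(d).round(1).tolist(),end=' ')
    print()
E
python3 -c "
from h import *
plan([.455,-.145,.2],tool(-.14),14)"
```

```text
turn [-0.0001, -0.0, -0.0771] N 14
[26.9, -23.7, 2.2] [28.7, -21.6, 2.2] [30.3, -19.3, 2.2] [31.7, -16.9, 2.2] [32.9, -14.4, 2.2] [33.9, -11.8, 2.2] [34.7, -9.2, 2.2] [35.3, -6.5, 2.2] [35.7, -3.8, 2.2] [35.9, -1.0, 2.2] [35.8, 1.8, 2.2] [35.6, 4.5, 2.2] [35.1, 7.2, 2.2] [34.5, 9.9, 2.2]
```

>>> arm_command(
  moves=[
    {"slide":[27,-24,2],"turn":[0,0,-0.077],"claw":0},
    {"slide":[29,-22,2],"turn":[0,0,-0.077],"claw":0},
    {"slide":[30,-19,2],"turn":[0,0,-0.077],"claw":0},
    {"slide":[32,-17,2],"turn":[0,0,-0.077],"claw":0},
    {"slide":[33,-14,2],"turn":[0,0,-0.077],"claw":0},
    {"slide":[34,-12,2],"turn":[0,0,-0.077],"claw":0},
    {"slide":[35,-9,2],"turn":[0,0,-0.077],"claw":0},
  ],
)

```text
time_s: 1.08
eef_pos: [0.337, -0.3635, 0.2165]
tool_rot: [0.902, 0.433, 0.0, 0.0]
contact_force: [0.5, -0.6, -0.8]
width: 0.0872
grasp_force: 0.0
```

>>> arm_command(
  moves=[
    {"slide":[35,-6,2],"turn":[0,0,-0.077],"claw":0},
    {"slide":[36,-4,2],"turn":[0,0,-0.077],"claw":0},
    {"slide":[36,-1,2],"turn":[0,0,-0.077],"claw":0},
    {"slide":[36,2,2],"turn":[0,0,-0.077],"claw":0},
    {"slide":[36,4,2],"turn":[0,0,-0.077],"claw":0},
    {"slide":[35,7,2],"turn":[0,0,-0.077],"claw":0},
    {"slide":[35,10,2],"turn":[0,0,-0.077],"claw":0},
    {"slide":[0,0,0],"turn":[0,0,0],"claw":0},
  ],
)

```text
time_s: 2.08
eef_pos: [0.4576, -0.1397, 0.2025]
tool_rot: [0.753, 0.659, 0.0, -0.0]
contact_force: [-0.4, 1.0, 0.4]
width: 0.0869
grasp_force: 0.0
```

```bash
cat >> h.py <<'E'
def wsnap(f):
    o=r.get_obs(); c=r.read_camera('wrist'); cv2.imwrite('pics/'+f+'.png',c['pixels'])
    H=np.array(c['hand_eye']); T=np.eye(4);T[:3,:3]=Ro.from_quat(o['tool_rot']).as_matrix();T[:3,3]=o['eef_pos']
    W=np.linalg.inv(T@H); c=dict(c,R=W[:3,:3],t=W[:3,3]); np.save('pics/'+f+'.npy',c,allow_pickle=True)
    cv2.imwrite('pics/'+f+'_v.png',cv2.resize(c['pixels'],(800,600),interpolation=cv2.INTER_CUBIC)); return o,c
E
python3 -c "
from h import *
o,c=wsnap('wc');print(o['time_s'],o['eef_pos'],o['tool_rot'])
plan([.466,.195,.2],tool(-.02),9)"
```

```text
2.075 [ 0.4576444  -0.13966122  0.20245676] [ 7.52559653e-01  6.58523914e-01  4.28554332e-04 -1.98771846e-04]
turn [-0.0, -0.0, -0.013] N 9
[37.2, -4.1, 0.3] [37.2, -3.6, 0.3] [37.3, -3.1, 0.3] [37.3, -2.6, 0.3] [37.4, -2.2, 0.3] [37.4, -1.7, 0.3] [37.4, -1.2, 0.3] [37.4, -0.7, 0.3] [37.4, -0.2, 0.3]
```

View pics/wc_v.png

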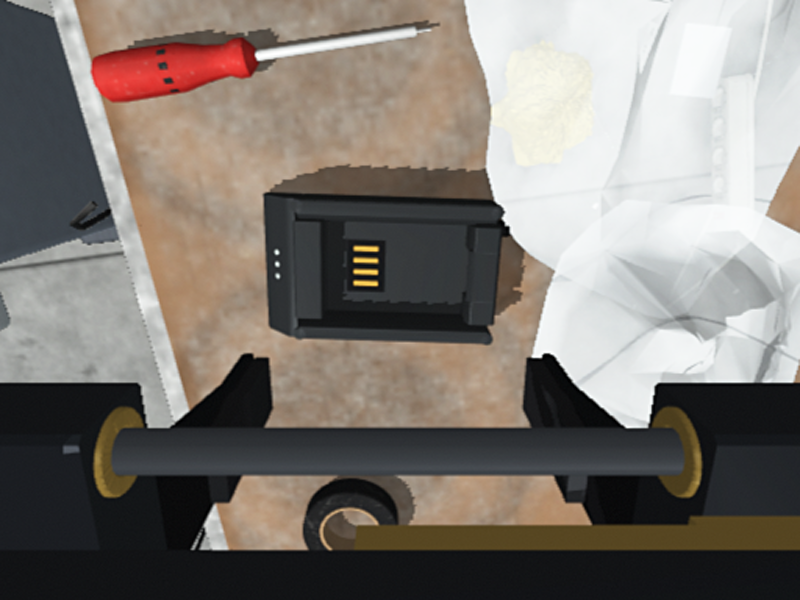

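The wrist view shows the charger, with its nose at (270,260), the rim's catch end at about x=500, and the contacts at (366,265). Next is the tester.

>>> arm_command(
  moves=[
    {"slide":[38,-4,0],"turn":[0,0,-0.013],"claw":0},
    {"slide":[39,-4,0],"turn":[0,0,-0.013],"claw":0},
    {"slide":[39,-3,0],"turn":[0,0,-0.013],"claw":0},
    {"slide":[39,-3,0],"turn":[0,0,-0.013],"claw":0},
    {"slide":[39,-2,0],"turn":[0,0,-0.013],"claw":0},
    {"slide":[39,-2,0],"turn":[0,0,-0.013],"claw":0},
    {"slide":[39,-1,0],"turn":[0,0,-0.013],"claw":0},
    {"slide":[38,0,0],"turn":[0,0,-0.013],"claw":0},
  ],
)

```text
time_s: 3.12
eef_pos: [0.4671, 0.1675, 0.2026]
tool_rot: [0.72, 0.694, -0.0, 0.0]
contact_force: [-0.1, 0.3, 0.2]
width: 0.087
grasp_force: 0.0
```

>>> arm_command(
  moves=[
    {"slide":[0,0,0],"turn":[0,0,0],"claw":0},
  ],
)

```text
time_s: 3.25
eef_pos: [0.4665, 0.1694, 0.2026]
tool_rot: [0.719, 0.695, 0.0, -0.0]
contact_force: [-0.7, -0.4, -0.1]
width: 0.0867
grasp_force: 0.0
```

```bash
cat > ov.py <<'E'
from h import *
def box(x0,x1,y,z): return np.array([[x0,-y,z],[x1,-y,z],[x1,y,z],[x0,y,z]])/1000
def place(P,x,y,yaw): return Ro.from_euler('z',yaw).apply(P)+[x,y,0]
# polygons in charger frame (mm): rim outer, rim inner, bay floor ; tester same +16, pack tops
CH=[box(-88,66,46,0),box(-10,66,46,36),box(-46.5,46.5,32,14)]
TE=[box(-138,66,46,0),box(-10,66,46,52),box(12,36,18,78),box(41,45,14,77),box(-34,45,30,54)]
COL=[(0,255,0),(0,255,255),(255,0,255),(255,255,0),(0,128,255)]
def draw(c,P,pose,f):
    im=cv2.resize(c['pixels'],None,fx=f,fy=f,interpolation=cv2.INTER_CUBIC)
    for p,k in zip(P,COL): cv2.polylines(im,[np.round(proj(c,place(p,*pose))*f+f/2-.5).astype(int)],True,k,1)
    return im
E
python3 - <<'E'
from ov import *
o,c=wsnap('wt');print(o['time_s'],o['eef_pos'],o['contact_force'])
d=np.load('pics/wc.npy',allow_pickle=True).item()
a=draw(d,CH,(.458,-.145,-.14),3); b=draw(c,TE,(.466,.167,-.02),3)
def crop(im,c,P,pose):
    q=proj(c,place(np.vstack(P),*pose)).mean(0)*3; u,v=q.astype(int); print('crop origin',(u-400)/3,(v-145)/3)
    u=max(u,400); return im[max(v-150,0):v+150,u-400:u+400]
x,y=crop(a,d,CH,(.458,-.145,-.14)),crop(b,c,TE,(.466,.167,-.02))
cv2.imwrite('pics/ov1.png',np.vstack([x,y]))
cv2.imwrite('pics/b.png',b)
E
```

```text
3.25 [0.46650691 0.16943335 0.20255915] [-0.65399925 -0.4434219  -0.09258812]
crop origin 127.66666666666667 123.66666666666667
crop origin 136.33333333333334 130.66666666666666
```

View pics/ov1.png

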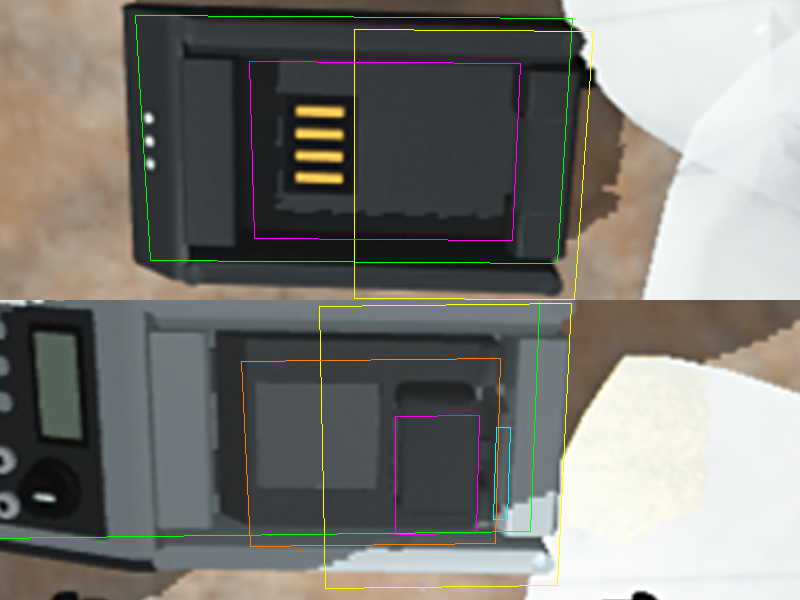

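Run:
```python
from ov import *
c=np.load('pics/wt.npy',allow_pickle=True).item();d=np.load('pics/wc.npy',allow_pickle=True).item()
pc=(.4545,-.1415,-.155);pt=(.465,.1715,-.02)
CH[1]=box(-52,66,46,36);TE[1]=box(-52,66,46,52)
CH+= [box(-46.5,46.5,36.5,36),box(-46.5,46.5,32,27)];TE[0]=box(-46.5,46.5,36.5,52)
out=[]
for k,P,p in((d,CH,pc),(c,TE,pt)):
    k['pixels']=(255*(k['pixels']/255.)**.5).astype(np.uint8)
    im=draw(k,P,p,4); u,v=(proj(k,place(box(-20,66,46,25),*p)).mean(0)*4).astype(int); out.append(im[v-(190 if k is d else 170):,u-400:u+400][:320 if k is d else 280])
    print(u-400,v-(190 if k is d else 170))
cv2.imwrite('pics/ov2.png',np.vstack(out))
```

```text
695 494
701 495
```

View pics/ov2.png

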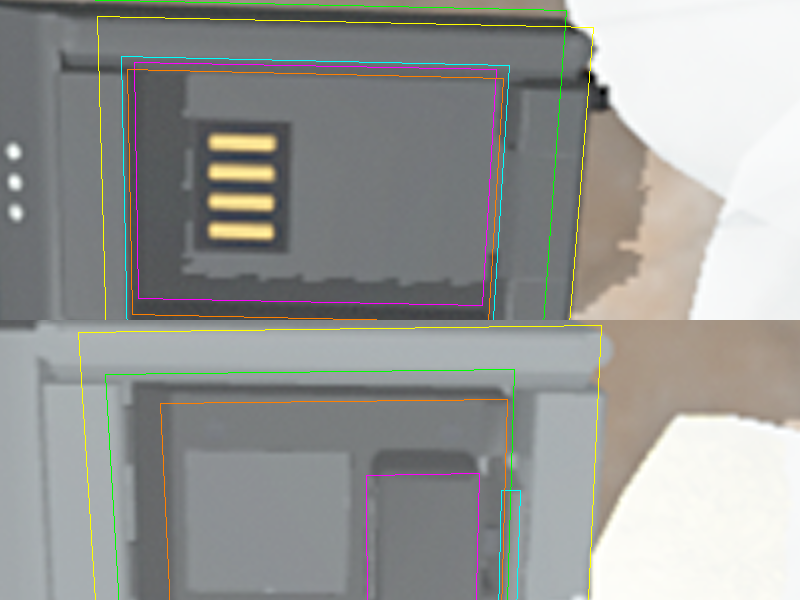

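The overlay fits both bays to about 1 mm. I take the tester at (.465,.1715), yaw -.033, and the charger at (.4545,-.1415), yaw -.15. The bridge, near (425,530) in the lower half, agrees.

```bash
python3 -c "
from h import *
plan([.4935,.1706,.064],tool(-.033),1)"
```

```text
turn [-0.0004, -0.0, -0.0025] N 1
[4.1, 26.6, 138.4]
```

>>> arm_command(
  moves=[
    {"slide":[2,13,30],"turn":[0,0,-0.0025],"claw":0},
    {"slide":[2,13.6,40],"turn":[0,0,0],"claw":0},
    {"slide":[0,0,35],"turn":[0,0,0],"claw":0},
    {"slide":[0,0,20],"turn":[0,0,0],"claw":0},
    {"slide":[0,0,9],"turn":[0,0,0],"claw":0},
    {"slide":[0,0,4],"turn":[0,0,0],"claw":0},
    {"slide":[0,0,0],"turn":[0,0,0],"claw":0},
  ],
)

```text
time_s: 4.18
eef_pos: [0.4942, 0.1701, 0.0652]
tool_rot: [0.719, 0.695, 0.0, 0.0]
contact_force: [0.8, 0.4, -0.0]
width: 0.0872
grasp_force: 0.0
```

>>> arm_command(
  moves=[
    {"slide":[0,0,0],"turn":[0,0,0],"claw":0.5},
    {"slide":[0,0,0],"turn":[0,0,0],"claw":0.56},
  ],
  squeeze=4,
)

```text
time_s: 4.42
eef_pos: [0.4941, 0.1701, 0.0651]
tool_rot: [0.719, 0.695, 0.0, 0.0]
contact_force: [0.1, 0.4, -0.5]
width: 0.0745
grasp_force: 0.0
```

>>> arm_command(
  moves=[
    {"slide":[0,0,0],"turn":[0,0,0],"claw":1},
    {"slide":[0,0,0],"turn":[0,0,0],"claw":1},
    {"slide":[0,0,0],"turn":[0,0,0],"claw":1},
    {"slide":[0,0,0],"turn":[0,0,0],"claw":1},
    {"slide":[0,0,0],"turn":[0,0,0],"claw":1},
    {"slide":[0,0,0],"turn":[0,0,0],"claw":1},
  ],
  squeeze=4,
)

```text
time_s: 5.18
eef_pos: [0.4939, 0.1701, 0.0646]
tool_rot: [0.719, 0.695, 0.0, 0.0]
contact_force: [0.7, 0.8, -0.1]
width: 0.0326
grasp_force: 4.0
```

>>> arm_command(
  moves=[
    {"slide":[0,-0.6,0],"turn":[0,0,0],"claw":1},
    {"slide":[0,-0.6,0],"turn":[0,0,0],"claw":1},
  ],
  squeeze=7,
)

```text
time_s: 5.42
eef_pos: [0.4927, 0.1701, 0.0646]
tool_rot: [0.719, 0.695, 0.0, 0.0]
contact_force: [0.9, 0.0, 0.5]
width: 0.0301
grasp_force: 7.0
```

>>> arm_command(
  moves=[
    {"slide":[0,-0.7,0],"turn":[0,0,0],"claw":1},
    {"slide":[0,-0.6,0],"turn":[0,0,0],"claw":1},
  ],
  squeeze=12,
)

```text
time_s: 5.68
eef_pos: [0.4916, 0.1701, 0.0646]
tool_rot: [0.719, 0.695, 0.0, 0.0]
contact_force: [1.9, -0.2, 0.1]
width: 0.0278
grasp_force: 12.0
```

>>> arm_command(
  moves=[
    {"slide":[0,0,0],"turn":[0,0,0],"claw":1},
    {"slide":[0,0,0],"turn":[0,0,0],"claw":1},
  ],
  squeeze=30,
)

```text
time_s: 5.92
eef_pos: [0.4916, 0.1701, 0.0648]
tool_rot: [0.719, 0.695, 0.0, 0.0]
contact_force: [1.9, -0.5, 3.1]
width: 0.0274
grasp_force: 30.0
```

```bash
python3 -c "
from h import *
o=r.get_obs();print({k:o[k] for k in('time_s','eef_pos','tool_rot','contact_force','torque','width','grasp_force')})"
```

```text
{'time_s': 5.925, 'eef_pos': array([0.49163474, 0.17013514, 0.06476384]), 'tool_rot': array([7.19263465e-01, 6.94737284e-01, 3.30270697e-04, 2.55310134e-04]), 'contact_force': array([ 1.8724705 , -0.50598685,  3.09347   ]), 'torque': array([-0.13162159, -0.88016325, -0.0676385 ]), 'width': 0.02736787087132059, 'grasp_force': 29.957592487335205}
```

>>> arm_command(
  moves=[
    {"slide":[0,-0.57,-1.46],"turn":[-0.02,0,0],"claw":1},
    {"slide":[0,-1.15,-2.9],"turn":[-0.04,0,0],"claw":1},
    {"slide":[0,0,0],"turn":[0,0,0],"claw":1},
  ],
)

```text
time_s: 6.3
eef_pos: [0.4892, 0.17, 0.069]
tool_rot: [0.719, 0.695, 0.021, 0.022]
contact_force: [3.9, 0.2, -2.2]
width: 0.0271
grasp_force: 29.9
```

>>> arm_command(
  moves=[
    {"slide":[0,-1.15,-2.9],"turn":[-0.04,0,0],"claw":1},
    {"slide":[0,-1.15,-2.9],"turn":[-0.04,0,0],"claw":1},
    {"slide":[0,0,0],"turn":[0,0,0],"claw":1},
  ],
)

```text
time_s: 6.68
eef_pos: [0.4864, 0.1699, 0.0743]
tool_rot: [0.717, 0.693, 0.048, 0.051]
contact_force: [4.3, -0.2, -5.7]
width: 0.0273
grasp_force: 30.0
```

>>> arm_command(
  moves=[
    {"slide":[0,-0.9,-2.9],"turn":[-0.04,0,0],"claw":1},
    {"slide":[0,-0.9,-2.9],"turn":[-0.04,0,0],"claw":1},
    {"slide":[0,-1.0,-2.9],"turn":[-0.04,0,0],"claw":1},
    {"slide":[0,0,0],"turn":[0,0,0],"claw":1},
  ],
)

```text
time_s: 7.18
eef_pos: [0.4821, 0.1701, 0.0823]
tool_rot: [0.713, 0.689, 0.09, 0.093]
contact_force: [4.5, -0.4, -6.3]
width: 0.0273
grasp_force: 30.0
```

>>> arm_command(
  moves=[
    {"slide":[0,-1.1,-2.9],"turn":[-0.04,0,0],"claw":1},
    {"slide":[0,-1.1,-2.9],"turn":[-0.04,0,0],"claw":1},
    {"slide":[0,0,0],"turn":[0,0,0],"claw":1},
  ],
)

```text
time_s: 7.55
eef_pos: [0.4787, 0.1703, 0.0875]
tool_rot: [0.709, 0.685, 0.117, 0.122]
contact_force: [6.9, -0.4, -6.3]
width: 0.0275
grasp_force: 30.0
```

>>> arm_command(
  moves=[
    {"slide":[0,1.5,0.2],"turn":[-0.02,0,0],"claw":1},
    {"slide":[0,2,0.3],"turn":[0,0,0],"claw":1},
    {"slide":[0,2.5,0.4],"turn":[0,0,0],"claw":1},
    {"slide":[0,0,0],"turn":[0,0,0],"claw":1},
  ],
)

```text
time_s: 8.05
eef_pos: [0.4847, 0.1704, 0.0886]
tool_rot: [0.708, 0.684, 0.124, 0.129]
contact_force: [0.1, -0.2, -2.9]
width: 0.0273
grasp_force: 30.0
```

>>> arm_command(
  moves=[
    {"slide":[0,3,0],"turn":[0,0,0],"claw":1},
    {"slide":[0,4,0],"turn":[0,0,0],"claw":1},
    {"slide":[0,3,0],"turn":[0,0,0],"claw":1},
    {"slide":[0,0,0],"turn":[0,0,0],"claw":1},
  ],
)

```text
time_s: 8.55
eef_pos: [0.4942, 0.17, 0.0924]
tool_rot: [0.708, 0.683, 0.124, 0.129]
contact_force: [-0.2, -0.6, -3.2]
width: 0.0273
grasp_force: 30.0
```

```bash
cat >> h.py <<'E'
def tcp(bay,phi,dx=0,dz=0,c=(26.3,-.5,34.7),piv=(-47,0,7.5)):
    v=Ro.from_euler('y',-phi).apply(np.array(c)-piv)+piv+[dx,0,dz]
    return Ro.from_euler('z',bay[3]).apply(v/1000)+bay[:3], tool(bay[3],phi)
CB=np.array([.4545,-.1415,.014,-.149])
E
python3 -c "
from h import *
o=r.get_obs()
p,R=tcp(CB,.36,14,50);print(p)
plan(p,R,10,p0=o['eef_pos']+[0,0,.04])
print(tcp(CB,.36,14,0)[0],tcp(CB,.36,0,0)[0],tcp(CB,0)[0])"
```

```text
[ 0.48015686 -0.14585702  0.12277809]
turn [0.0, -0.004, 0.0107] N 10
[-31.6, -0.6, 0.8] [-31.6, -0.3, 0.9] [-31.6, 0.0, 1.0] [-31.6, 0.4, 1.2] [-31.6, 0.7, 1.3] [-31.6, 1.1, 1.4] [-31.6, 1.4, 1.6] [-31.5, 1.7, 1.7] [-31.5, 2.1, 1.8] [-31.5, 2.4, 1.9] 
[ 0.48015686 -0.14585702  0.07277809] [ 0.46631198 -0.14377873  0.07277809] [ 0.48043437 -0.14589868  0.0487    ]
```

>>> arm_command(
  moves=[
    {"slide":[0,6,-16],"turn":[0,0,0],"claw":1},
    {"slide":[0,8,-21.4],"turn":[0,0,0],"claw":1},
    {"slide":[-16,0,0],"turn":[0,-0.002,0.005],"claw":1},
    {"slide":[-32,-0.3,1],"turn":[0,-0.004,0.011],"claw":1},
    {"slide":[-32,0,1],"turn":[0,-0.004,0.011],"claw":1},
    {"slide":[-32,0.4,1.2],"turn":[0,-0.004,0.011],"claw":1},
    {"slide":[-32,0.7,1.3],"turn":[0,-0.004,0.011],"claw":1},
    {"slide":[-32,1,1.4],"turn":[0,-0.004,0.011],"claw":1},
  ],
)

```text
time_s: 9.55
eef_pos: [0.4867, -0.0069, 0.1273]
tool_rot: [0.729, 0.661, 0.12, 0.133]
contact_force: [-1.0, 0.3, -3.3]
width: 0.0273
grasp_force: 30.0
```

>>> arm_command(
  moves=[
    {"slide":[-32,1.4,1.6],"turn":[0,-0.004,0.011],"claw":1},
    {"slide":[-32,1.7,1.7],"turn":[0,-0.004,0.011],"claw":1},
    {"slide":[-32,2,1.8],"turn":[0,-0.004,0.011],"claw":1},
    {"slide":[-32,2.4,1.9],"turn":[0,-0.004,0.011],"claw":1},
    {"slide":[-16,1,1],"turn":[0,-0.002,0.005],"claw":1},
    {"slide":[0,0,0],"turn":[0,0,0],"claw":1},
  ],
)

```text
time_s: 10.3
eef_pos: [0.4801, -0.151, 0.1224]
tool_rot: [0.747, 0.641, 0.117, 0.135]
contact_force: [-0.0, 0.7, -2.3]
width: 0.0269
grasp_force: 30.0
```

Run:
```python
from ov import *
o,k=wsnap('w2');print(o['time_s'],o['eef_pos'],o['tool_rot'],o['contact_force'],o['width'])
k['pixels']=(255*(k['pixels']/255.)**.6).astype(np.uint8)
CH=[box(-52,66,46,36),box(-46.5,46.5,36.5,36),box(-46.5,46.5,32,27)]
# pack outline expected now from tool pose
R0=Ro.from_quat(o['tool_rot'])
def pk(P): 
    d=np.asarray(P)-[26.3,-.5,34.7]; return o['eef_pos']+R0.apply(np.c_[d[:,1],d[:,0],-d[:,2]]/1000)
im=draw(k,CH,(.4545,-.1415,-.149),1.5625)
for P in([[-45,-30,11],[-34,-30,24],[45,-30,24],[45,30,24],[-34,30,24],[-45,30,11]],[[-45,10,9.5],[-52,10,9.5],[-52,24,9.5],[-45,24,9.5]],[[12,-18,48],[36,-18,48],[36,18,48],[12,18,48]]):
    cv2.polylines(im,[np.round(proj(k,pk(P))*1.5625).astype(int)],True,(0,0,255),1)
cv2.imwrite('pics/w2o.png',im)
p,R=tcp(CB,.36,14,50);plan(p,R,1)
```

```text
10.3 [ 0.48014803 -0.15097474  0.12240996] [0.74671699 0.64067732 0.11679455 0.13529723] [-0.02818586  0.65161625 -2.27942147] 0.026924742542914586
turn [-0.0005, -0.0003, -0.0023] N 1
[4.1, -0.7, -0.6]
```

View pics/w2o.png

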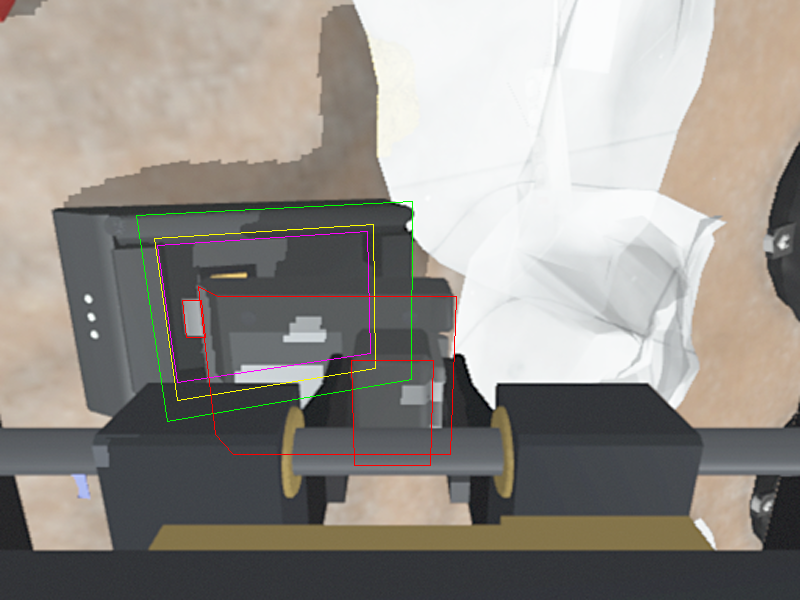

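The toe, at (192,318), and the pack outline match the predicted overlay, as does the charger. Next I lower to the mouth of the slot.

>>> arm_command(
  moves=[
    {"slide":[2,-3,10],"turn":[0,0,-0.002],"claw":1},
    {"slide":[2,-4,12],"turn":[0,0,0],"claw":1},
    {"slide":[0,-4,12],"turn":[0,0,0],"claw":1},
    {"slide":[0,-2.8,8.5],"turn":[0,0,0],"claw":1},
    {"slide":[0,0,0],"turn":[0,0,0],"claw":1},
  ],
)

```text
time_s: 10.98
eef_pos: [0.4826, -0.1463, 0.077]
tool_rot: [0.746, 0.642, 0.117, 0.135]
contact_force: [0.2, -0.8, -2.4]
width: 0.027
grasp_force: 30.0
```

```bash
cat > st.py <<'E'
from h import *
from scipy.optimize import least_squares
o=r.get_obs(); R=Ro.from_quat(o['tool_rot'])
Z=R.apply([0,1,0]); phi=np.arcsin(Z[2]); yaw=np.arctan2(Z[1],Z[0])
p0=tcp(CB,phi)[0]; d=Ro.from_euler('z',-CB[3]).apply(o['eef_pos']-p0)*1000
print('t',o['time_s'],'phi %.3f yaw %.3f roll %.3f'%(phi,yaw,R.apply([1,0,0])[2]),'offset dx,dy,dz',d.round(2),'F(charger axes)',Ro.from_euler('z',-CB[3]).apply(o['contact_force']).round(1),'T',o['torque'].round(2),'w',round(o['width']*1000,1))
E
python3 st.py
```

```text
t 10.975 phi 0.358 yaw -0.149 roll 0.001 offset dx,dy,dz [16.42 -0.04  4.32] F(charger axes) [ 0.3 -0.7 -2.4] T [0.12 0.52 0.01] w 27.0
```

Insert: reverse of the draw-out.

>>> arm_command(
  moves=[
    {"slide":[0,-3,0],"turn":[0,0,0],"claw":1},
    {"slide":[0,-3.5,0],"turn":[0,0,0],"claw":1},
    {"slide":[0,-3,0],"turn":[0,0,0],"claw":1},
    {"slide":[0,0,0],"turn":[0,0,0],"claw":1},
  ],
)

```text
time_s: 11.48
eef_pos: [0.4741, -0.1452, 0.0748]
tool_rot: [0.745, 0.642, 0.117, 0.136]
contact_force: [0.8, -0.4, -2.7]
width: 0.0273
grasp_force: 30.0
```

```bash
python3 st.py
```

```text
t 11.475 phi 0.360 yaw -0.149 roll 0.000 offset dx,dy,dz [ 7.96 -0.28  1.97] F(charger axes) [ 0.9 -0.2 -2.7] T [ 0.08  0.51 -0.03] w 27.3
```

>>> arm_command(
  moves=[
    {"slide":[0,-2,0.3],"turn":[0,0,0],"claw":1},
    {"slide":[0,-2,-0.3],"turn":[0,0,0],"claw":1},
    {"slide":[0,-1.5,-0.4],"turn":[0,0,0],"claw":1},
    {"slide":[0,0,0],"turn":[0,0,0],"claw":1},
  ],
)

```text
time_s: 11.98
eef_pos: [0.469, -0.1444, 0.0731]
tool_rot: [0.745, 0.642, 0.117, 0.136]
contact_force: [-0.3, 0.2, -2.5]
width: 0.0271
grasp_force: 30.0
```

```bash
python3 st.py
```

```text
t 11.975 phi 0.360 yaw -0.149 roll 0.000 offset dx,dy,dz [ 2.77 -0.19  0.34] F(charger axes) [-0.3  0.2 -2.5] T [0.04 0.48 0.01] w 27.1
```

>>> arm_command(
  moves=[
    {"slide":[0,-1.2,-0.3],"turn":[0,0,0],"claw":1},
    {"slide":[0,-1.2,-0.3],"turn":[0,0,0],"claw":1},
    {"slide":[0,0,0],"turn":[0,0,0],"claw":1},
  ],
)

```text
time_s: 12.35
eef_pos: [0.4672, -0.1441, 0.0732]
tool_rot: [0.745, 0.642, 0.117, 0.136]
contact_force: [2.6, -0.5, -3.5]
width: 0.027
grasp_force: 30.0
```

```bash
python3 st.py
```

```text
t 12.35 phi 0.361 yaw -0.149 roll 0.000 offset dx,dy,dz [ 1.01 -0.23  0.39] F(charger axes) [ 2.6 -0.1 -3.5] T [-0.07 -0.17 -0.02] w 27.0
```

>>> arm_command(
  moves=[
    {"slide":[0,0.8,1.47],"turn":[0.02,0,0],"claw":1},
    {"slide":[0,1.03,2.94],"turn":[0.04,0,0],"claw":1},
    {"slide":[0,1.03,2.94],"turn":[0.04,0,0],"claw":1},
    {"slide":[0,0,0],"turn":[0,0,0],"claw":1},
  ],
)

```text
time_s: 12.85
eef_pos: [0.472, -0.1447, 0.0666]
tool_rot: [0.751, 0.647, 0.084, 0.098]
contact_force: [1.3, -0.0, -2.8]
width: 0.0268
grasp_force: 30.0
```

```bash
python3 st.py
```

```text
t 12.85 phi 0.259 yaw -0.149 roll 0.001 offset dx,dy,dz [ 0.87 -0.02  0.  ] F(charger axes) [ 1.3  0.1 -2.8] T [ 0.04  0.39 -0.04] w 26.8
```

>>> arm_command(
  moves=[
    {"slide":[0,1.0,2.94],"turn":[0.04,0,0],"claw":1},
    {"slide":[0,1.0,2.94],"turn":[0.04,0,0],"claw":1},
    {"slide":[0,1.0,2.94],"turn":[0.04,0,0],"claw":1},
    {"slide":[0,0,0],"turn":[0,0,0],"claw":1},
  ],
)

```text
time_s: 13.35
eef_pos: [0.4765, -0.1453, 0.0585]
tool_rot: [0.756, 0.651, 0.046, 0.053]
contact_force: [0.2, 0.7, -3.1]
width: 0.027
grasp_force: 30.0
```

```bash
python3 st.py
```

```text
t 13.35 phi 0.140 yaw -0.149 roll 0.001 offset dx,dy,dz [ 0.57 -0.03 -0.1 ] F(charger axes) [ 0.1  0.7 -3.1] T [-0.06  0.14 -0.  ] w 27.0
```

>>> arm_command(
  moves=[
    {"slide":[0,1.0,2.94],"turn":[0.04,0,0],"claw":1},
    {"slide":[0,1.0,2.94],"turn":[0.04,0,0],"claw":1},
    {"slide":[0,0,0],"turn":[0,0,0],"claw":1},
  ],
)

```text
time_s: 13.72
eef_pos: [0.4792, -0.1458, 0.0531]
tool_rot: [0.757, 0.652, 0.02, 0.023]
contact_force: [-0.3, 0.8, -3.1]
width: 0.0271
grasp_force: 30.0
```

```bash
python3 st.py
```

```text
t 13.725 phi 0.061 yaw -0.149 roll 0.001 offset dx,dy,dz [ 0.51 -0.05 -0.02] F(charger axes) [-0.4  0.8 -3.1] T [ 0.01 -0.02 -0.05] w 27.1
```

>>> arm_command(
  moves=[
    {"slide":[0,0.8,2.2],"turn":[0.03,0,0],"claw":1},
    {"slide":[0,0.5,1.47],"turn":[0.02,0,0],"claw":1},
    {"slide":[0,0,0],"turn":[0,0,0],"claw":1},
  ],
)

```text
time_s: 14.1
eef_pos: [0.4809, -0.146, 0.0495]
tool_rot: [0.758, 0.653, 0.003, 0.004]
contact_force: [0.6, -0.6, -3.3]
width: 0.0271
grasp_force: 30.0
```

```bash
python3 st.py
```

```text
t 14.1 phi 0.010 yaw -0.149 roll 0.000 offset dx,dy,dz [ 0.71 -0.07  0.1 ] F(charger axes) [ 0.6 -0.5 -3.3] T [-0.06 -0.12  0.02] w 27.1
```

>>> arm_command(
  moves=[
    {"slide":[0,0.2,0.8],"turn":[0.01,0,0],"claw":1},
    {"slide":[0,0,0.3],"turn":[0,0,0],"claw":1},
    {"slide":[0,0,0],"turn":[0,0,0],"claw":1},
  ],
)

```text
time_s: 14.48
eef_pos: [0.4808, -0.1462, 0.0489]
tool_rot: [0.758, 0.653, -0.0, -0.0]
contact_force: [-3.1, 1.2, 4.1]
width: 0.027
grasp_force: 30.0
```

```bash
python3 st.py
```

```text
t 14.475 phi -0.000 yaw -0.149 roll 0.000 offset dx,dy,dz [ 0.35 -0.25  0.23] F(charger axes) [-3.3  0.7  4.1] T [0.16 0.71 0.03] w 27.0
```

>>> arm_command(
  moves=[
    {"slide":[0,-0.3,0.3],"turn":[0,0,0],"claw":1},
    {"slide":[0,0,0.2],"turn":[0,0,0],"claw":1},
    {"slide":[0,0,0],"turn":[0,0,0],"claw":1},
  ],
)

```text
time_s: 14.85
eef_pos: [0.4807, -0.1462, 0.0488]
tool_rot: [0.758, 0.653, 0.0, 0.0]
contact_force: [-5.1, 1.8, 9.4]
width: 0.0273
grasp_force: 30.0
```

```bash
python3 st.py
```

```text
t 14.85 phi 0.000 yaw -0.149 roll -0.000 offset dx,dy,dz [ 0.29 -0.23  0.11] F(charger axes) [-5.3  1.   9.4] T [ 0.31  0.99 -0.03] w 27.3
```

>>> arm_command(
  moves=[
    {"slide":[0,-0.2,0],"turn":[0,0,0],"claw":1},
    {"slide":[0,0,0],"turn":[0,0,0],"claw":1},
  ],
  squeeze=12,
)

```text
time_s: 15.1
eef_pos: [0.4807, -0.1462, 0.0487]
tool_rot: [0.758, 0.653, 0.0, 0.0]
contact_force: [-3.0, 0.6, 5.7]
width: 0.0278
grasp_force: 12.0
```

>>> arm_command(
  moves=[
    {"slide":[0,0.6,0],"turn":[0,0,0],"claw":1},
    {"slide":[0,0.6,0],"turn":[0,0,0],"claw":1},
  ],
  squeeze=7,
)

```text
time_s: 15.35
eef_pos: [0.482, -0.1464, 0.0486]
tool_rot: [0.758, 0.653, 0.0, 0.0]
contact_force: [-2.4, 0.3, 6.5]
width: 0.0313
grasp_force: 7.0
```

>>> arm_command(
  moves=[
    {"slide":[0,0.6,0],"turn":[0,0,0],"claw":1},
    {"slide":[0,0.7,0],"turn":[0,0,0],"claw":1},
    {"slide":[0,0,0],"turn":[0,0,0],"claw":1},
  ],
  squeeze=3.5,
)

```text
time_s: 15.72
eef_pos: [0.4827, -0.1465, 0.0481]
tool_rot: [0.758, 0.653, -0.0, -0.0]
contact_force: [-2.2, -0.2, 4.5]
width: 0.0328
grasp_force: 3.5
```

```bash
python3 st.py
```

```text
t 15.725 phi -0.000 yaw -0.149 roll 0.000 offset dx,dy,dz [ 2.33 -0.24 -0.63] F(charger axes) [-2.2 -0.5  4.5] T [-0.04  0.3  -0.03] w 32.8
```

>>> arm_command(
  moves=[
    {"slide":[0,0,-0.5],"turn":[0,0,0],"claw":0},
    {"slide":[0,0,0],"turn":[0,0,0],"claw":0},
    {"slide":[0,0,0],"turn":[0,0,0],"claw":0},
    {"slide":[0,0,-5],"turn":[0,0,0],"claw":0},
    {"slide":[0,0,-20],"turn":[0,0,0],"claw":0},
    {"slide":[0,0,-40],"turn":[0,0,0],"claw":0},
    {"slide":[0,0,-40],"turn":[0,0,0],"claw":0},
    {"slide":[0,0,-40],"turn":[0,0,0],"claw":0},
  ],
)

```text
time_s: 16.73
eef_pos: [0.4827, -0.1464, 0.1953]
tool_rot: [0.758, 0.653, 0.0, 0.0]
contact_force: [0.6, 0.5, 0.3]
width: 0.0867
grasp_force: 0.0
```

Run:
```python
from ov import *
o,k=wsnap('w3');print(o['time_s'],o['eef_pos'],o['contact_force'])
k['pixels']=(255*(k['pixels']/255.)**.5).astype(np.uint8)
im=draw(k,[box(-34,45,30,38),box(12,36,18,62),box(41,45,14,61)],(.4545,-.1415,-.149),3)
u,v=(proj(k,place(box(-88,66,46,36),.4545,-.1415,-.149)).mean(0)*3).astype(int)
cv2.imwrite('pics/w3o.png',im[max(v-250,0):v+250,max(u-400,0):u+400])
```

```text
16.725 [ 0.48271348 -0.14638787  0.1952772 ] [0.61542274 0.47414458 0.30028872]
```

View pics/w3o.png

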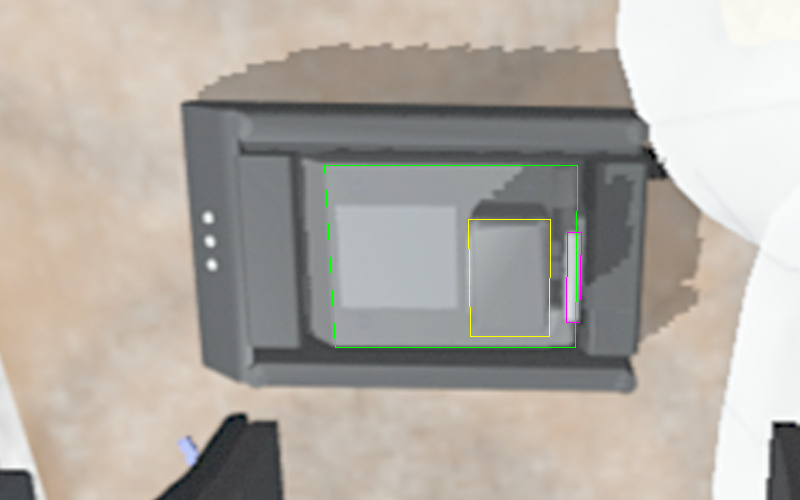

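The pack lies flat and home in the charger. The case (325–577), the bridge and the sprung-out tab at (573,277) match the overlay, and the gripper is clear.

>>> arm_command(
  moves=[
    {"slide":[0,0,0],"turn":[0,0,0],"claw":0},
    {"slide":[0,0,0],"turn":[0,0,0],"claw":0},
  ],
)

```text
time_s: 17.02
eef_pos: [0.4822, -0.1464, 0.1926]
tool_rot: [0.758, 0.653, -0.0, -0.001]
contact_force: [-0.2, 0.3, -0.4]
width: 0.0872
grasp_force: 0.0
```

```bash
python3 -c "
from station import r
print(r.sign_off())"
```

```text
the job is handed in; nothing more can be done
None
```

The pack is in the charger, toes hooked, lying flat with its tab sprung out at the catch (checked by finger width and camera, no pull test); wrist readings stayed under about 11 N, and the job was handed in at 17 s.

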